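# Lay the last spice jar in the sloping rack

### The arm

A 6-joint arm with a two-finger parallel gripper is mounted at the origin on a cart in front of the work surface, level with it; the furniture and walls round the work are solid. World frame = base frame: x ahead of the robot, y to its left, z up, the work surface at z = 0. Lengths are in m, angles in rad, forces in N, time in s.
With the tool pointing down it reaches from about 0.25 to 0.775 m from the base axis. Payload 4 kg.
Tool frame: the origin (TCP) lies at the very end of the fingers, on their centre line; the grasp point (between the pads) lies 19 mm behind it; z points along the fingers, y is the direction in which the jaws open and shut (so a half turn about z gives the same grasp; the last joint's range is limited). The gripper opens to 94 mm and grips with 3 to 60 N. Pads are 16 mm wide; open, the fingers measure 119 mm over their backs; the gripper's body (75 mm by 177 mm) begins 78 mm behind the grasp point.
Start: joints at [1.229, 0.087, 1.371, -0, 1.684, -0.103], TCP at [0.13, 0.534, 0.206] pointing down, gripper open.
Joint ranges: [-3.1, 3.1], [-0.76, 2.03], [0.27, 2.55], [-1.08, 4.22], [0.17, 2.65], [-2.57, 2.57]. Speed limits (rad/s): [2.79, 2.79, 3.14, 3.14, 3.14, 3.14].

### API

Orientations are given as [roll, pitch, yaw] about the fixed x, y, z axes, in that order (R = Rz(yaw) Ry(pitch) Rx(roll)).
In Python, from bench import robot, snapshot, calibration gives the robot as it stands. The module is installed in compiled form; this text tells all that it offers.
- The arm moves only by the tool servo_tool, never from a script. Its argument "series" is text: rows parted by semicolons, each of 5 numbers parted by spaces: the closure, from -1 (fully open) to 1 (shut), then the shift along the tool's x, y, z in cm, then the turn about the tool's z in rad. A call has 1 to 20 rows; each row is the pose to reach, as a shift and turn from the pose commanded when the call began, along the tool's axes at that moment; what a row does not reach only later rows make up. A row lasts 1/12 s, in which the tool goes at most 41.7 mm and 7.16 degrees, less where a joint would pass 70% of its speed; a pose out of reach is approached as far as the arm can. A call with a gripper value outside its range is refused whole. The fingers move at their own pace and stop on an object; the grip force is fixed at half the most. Time passes only in rows, so rows that repeat a pose let the fingers close. It gives the time, the measured TCP pose, the force and the opening at its end, in the units of the state.
- robot.get_obs(): the state, without advancing time (a new reading comes with each control period).
- snapshot(name): name is "scene" or "top" or "wrist"; returns (picture, depth): 420x560x3 uint8, red, green, blue; 420x560 float32, m along the optical axis (not along the pixel's ray), 0 where there is no reading.
- calibration(name): a dict with "fx", "fy", "cx", "cy" (pixels), "rvec" (rotation vector, rad) and "tvec" (3), from world to camera coordinates, as OpenCV has them; the wrist camera has in their place "tool_from_camera" (4x4, takes a point from camera to tool coordinates, whose origin is the TCP and whose axes are the flange's). Camera axes: x right, y down, z forward; pixel columns grow to the right and rows downward; lengths in m; the calibration is good to about 2 mm. A picture is of the moment at which its call begins: read the wrist's pose just before it. calibration takes no time and is no camera call.
- robot.close_job(): hands the job in, once; it reports no verdict.
The state is a dict: "time": time; "joint_positions": joint angles; "qvel": joint speeds; "joint_torque": joint torques, N m; "tool_pos": TCP position; "ee_rot": TCP orientation; "wrist_force": force on the tool from outside, world axes, zero at the start; "wrist_torque": the same for the moment, N m; "width": finger opening in m.
Only numpy, scipy, OpenCV 4.12 (cv2) and the standard library are available. Lean on these libraries where they do the work, as an engineer would, in place of code of your own. Each camera call takes 0.05 s, during which the arm holds its last target. There are 200 camera calls.

### The job

Take the spice jar out of the carton and lay it gently in the empty place of the wire rack: on both waved wires, cap up the slope like the other jars, slid down until its foot rests against the front rail. Only its cap stands out of the carton, and in the rack there is no room for fingers round the cap, so first stand the jar upright on the worktop, let go, and take it again round the glass. Leave the other jars, the shaker and the mill where they are.

Things in the scene. Friction and masses are not known exactly. Their poses are not given: they have to be found in the camera images.
- jar_center (a point): centre of the spice jar to be moved, the taller thing in the carton: round glass jar with a red screw cap, 106 mm high, 45 mm across glass and cap (cap: top 21 mm), 0.09 to 0.17 kg. The point lies on its axis, 53 mm above its underside; z axis from foot to cap. At the start it stands upright in one cell, its underside 3 mm above the worktop, its top 26 mm above the carton's rim.
- carton: open cardboard carton, fixed; origin at the centre of its underside on the worktop; 180 mm long along its x, 62 mm wide along y (84 mm over two hanging flaps), 83 mm high. Three 56 mm square cells at x = -59, 0, +59 mm: one holds the jar, one the shaker, one is empty. Fingers can take the cap from above, closing along the carton's y; inside the cell only 5 mm are free round the glass.
- rack: fixed rack of 6 mm wire, 300 mm wide along its y (330 over the screws), 120 mm deep along x, 115 mm high; origin on the worktop under its middle; its low front faces its -x. Three places at y = -90, 0, +90 mm; two hold jars. A jar lies at 25 degrees, cap high at +x, on two waved wires that cross under it 22 mm and 88 mm from its foot if the front rail is pushed in. 45 mm are free between two jars.
- place (a point): where jar_center would be in the empty place, foot against the front rail, if the rail were pushed fully in; 82 mm above the worktop. z axis up the slope along the jar's axis, y axis level across it. Beside the place the waved wires rise to 8 mm below the jar's axis and a rail crosses 14 mm behind the cap, so fingers fit only 57 to 75 mm from the foot. A jar laid down does not slide by itself.
- rack_front: the two screw clamps at the front of the rack with the adjustable front rail that they hold: two straight level wires across all places, which the foot of a jar meets squarely. The rail is clamped 0 to 12 mm down the slope from its inmost position; how far is not told (the pose given is the rack's) and must be felt. It gives up to 3 mm in rubber bushes (0.7 N per mm), then is firm.
- rack_jar_a: one of the two jars of the same kind that lie in the rack and stay there; origin at the centre of its foot, z axis towards its cap
- rack_jar_b: the other jar that lies in the rack and stays there; origin and axis likewise
- shaker: grey pepper shaker, 44 mm across and 90 mm high, upright in another cell of the carton; stays there; origin at the centre of its underside
- mill: wooden salt mill, 58 mm across and 150 mm high, upright on the worktop behind the work; stays there; origin at the centre of its underside. The worktop between carton and rack, in front of the mill, is free for standing the jar on.
Things that resemble listed ones, but are neither listed nor needed, are in the scene too. Of the things that look like the part that bears jar_center, take the one that is farthest from the robot's base at the start.

How it is judged:
On the way:
1. the jar stands upright on the worktop, outside the carton, and has been let go (height (world z) of jar_center below 0.057 m and angle between jar_center's own z axis and vertical below 0.08 rad and contact force between the fingers and jar below 0.02 N and (x of jar_center in the frame of carton above 0.09 m or x of jar_center in the frame of carton below -0.09 m or y of jar_center in the frame of carton above 0.045 m or y of jar_center in the frame of carton below -0.045 m)), for 0.2 s.
At the end, for the whole second after the job is handed in: The jar lies at rest in the empty place of the rack, cap up the slope: its centre within 5 mm of the axis of the place (across and in height), its foot pressing on the front rail, its axis within 4.5 degrees of the place's axis. It rests by itself; the other things stand where they were (x of jar_center in the frame of place between -0.005 and 0.005 m and y of jar_center in the frame of place between -0.005 and 0.005 m and z of jar_center in the frame of place between -0.017 and 0.002 m and angle between jar_center's own z axis and vertical between 1.05 and 1.22 rad and angle between the z axis of jar_center and the z axis of place, either way round below 0.08 rad and contact force between jar and rack_front above 0.05 N and linear speed of jar below 0.01 m/s); the robot touches nothing.
It fails at once if a jar in the rack was shifted by more than 10 mm (distance of any of rack_jar_a, rack_jar_b from where it was at the start of the episode above 0.01 m).
It fails at once if the shaker or the mill was shifted by more than 20 mm (distance of any of shaker, mill from where it was at the start of the episode above 0.02 m).
It fails at once if the jar was dropped: moving at over 0.4 m/s while nothing holds it (linear speed of jar above 0.4 m/s and contact force between the fingers and jar below 0.01 N).
It fails at once if the jar was forced onto the rack (over 60 N between them) (contact force between jar and rack above 60 N).
It fails at once if the jar was forced against the front rail (over 25 N) (contact force between jar and rack_front above 25 N).
It also fails if it takes over 59 s, if anything falls off the work surface, if the arm or the gripper's body presses on something with over 40 N, if the wrist force passes 120 N, or if a joint passes its speed limit or range.

## Working session

There is one attempt and no reset: what is moved stays moved. The work goes in short steps, Python scripts to look and compute and a tool call to move; the robot and the scene stay as the last step left them, time stands still between calls to the robot, and variables do not carry over. Pictures are saved under pics/ and viewed, about 8 in all and at most 12, crops included, and the job is handed in when it is done.

Besides the shell and the picture viewer there is one more tool, called after ">>>" as name(argument=value, ...), one argument or row to a line, values as JSON. servo_tool: Moves the arm, as the interface text tells. Its arguments: {"type":"object","properties":{"series":{"type":"string"}},"required":["series"]}

```bash
mkdir -p pics; ls
python3 - <<'E'
from bench import robot, snapshot, calibration
import cv2, numpy as np
print(robot.get_obs())
for n in("scene","top"):
    im,d=snapshot(n); np.savez(n+".npz",im=im,d=d); cv2.imwrite(f"pics/{n}0.png",im[:,:,::-1])
    c=calibration(n); print(n,c)
print(calibration("wrist"))
E
```

```text
pics
{'time': 0.0, 'joint_positions': array([ 1.22888647e+00,  8.79278557e-02,  1.37223776e+00, -1.15679994e-05,
        1.68358559e+00, -1.03079990e-01]), 'qvel': array([ 1.60889552e-04, -2.36295857e-04,  7.01868156e-04,  7.57890058e-04,
       -1.39800378e-04, -4.71630113e-05]), 'joint_torque': array([-1.01571608e-03, -3.40180349e+01, -3.02423608e+01,  7.15838489e-02,
        3.31166026e-02, -1.82460717e-04]), 'tool_pos': array([0.12992586, 0.53387457, 0.20432738]), 'ee_rot': array([-3.13944437e+00, -2.10673851e-04,  2.90276127e+00]), 'wrist_force': array([ 0.62897965,  0.12896192, -0.03312816]), 'wrist_torque': array([-0.00848773, -0.03090565, -0.03960051]), 'width': 0.09387805003886052}
scene {'fx': 461.1259410660939, 'fy': 461.1259410660939, 'cx': 275.5219681047244, 'cy': 218.19741858746937, 'rvec': array([ 0.17725605,  3.03560058, -0.71218808]), 'tvec': array([ 0.53298643, -0.03992127,  1.25859077])}
top {'fx': 450.9108897129518, 'fy': 450.9108897129518, 'cx': 285.0698589083832, 'cy': 203.4531474237712, 'rvec': array([ 2.14269966, -2.16794402,  0.11568425]), 'tvec': array([0.03642967, 0.55313991, 0.94044009])}
{'fx': 353.72016553051446, 'fy': 353.72016553051446, 'cx': 278.1224083152217, 'cy': 211.01658695296626, 'tool_from_camera': array([[ 4.89026912e-04, -9.62681856e-01, -2.70635187e-01,
         7.97314522e-02],
       [ 9.99999632e-01,  6.61616179e-04, -5.46489025e-04,
         8.03694420e-04],
       [ 7.05151687e-04, -2.70634820e-01,  9.62681825e-01,
        -1.77531963e-01],
       [ 0.00000000e+00,  0.00000000e+00,  0.00000000e+00,
         1.00000000e+00]])}
```

View pics/scene0.png

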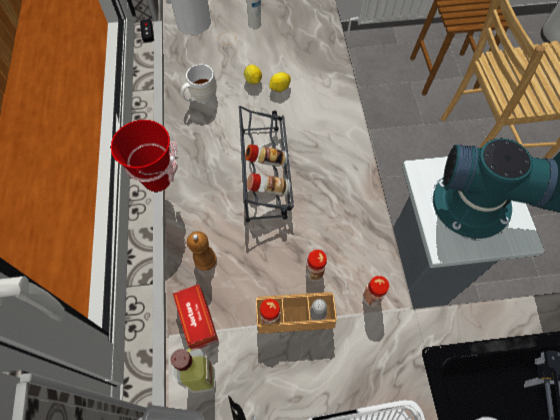

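View pics/top0.png

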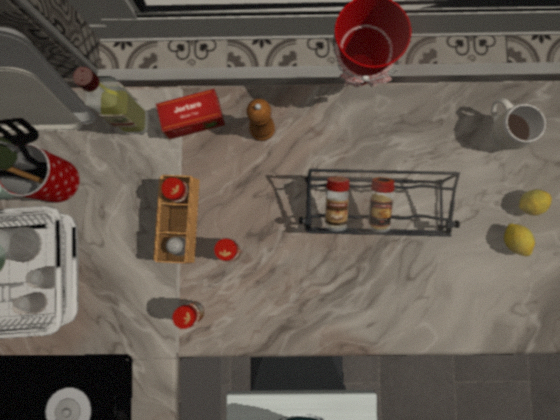

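The candidates for the jar are three red caps in the top view: one in the carton at (174,188), and two standing loose at (226,249) and (184,317). I choose the carton one, because it stands in a cell, is the taller thing there and is farthest from the base. In the rack, jars lie at (338,203) and (382,203), and the empty place is on the right near (428,205). Next I'll measure.

```bash
cat > h.py <<'E'
import numpy as np, cv2
from bench import robot, snapshot, calibration
from scipy.spatial.transform import Rotation as Ro
def cam(n,obs=None):
    c=calibration(n); K=(c["fx"],c["fy"],c["cx"],c["cy"])
    if n=="wrist":
        o=obs; T=np.eye(4); T[:3,:3]=Ro.from_euler("xyz",o["ee_rot"]).as_matrix(); T[:3,3]=o["tool_pos"]
        T=T@c["tool_from_camera"]
    else:
        R=Ro.from_rotvec(c["rvec"]).as_matrix(); T=np.eye(4); T[:3,:3]=R.T; T[:3,3]=-R.T@c["tvec"]
    return K,T
def cloud(d,K,T):
    v,u=np.mgrid[:d.shape[0],:d.shape[1]]
    P=np.stack([(u-K[2])/K[0]*d,(v-K[3])/K[1]*d,d],-1)
    return P@T[:3,:3].T+T[:3,3]
def onplane(uv,z,K,T):
    uv=np.atleast_2d(uv); r=np.c_[(uv[:,0]-K[2])/K[0],(uv[:,1]-K[3])/K[1],np.ones(len(uv))]@T[:3,:3].T
    return T[:3,3]+r*((z-T[2,3])/r[:,2])[:,None]
def proj(P,K,T):
    q=(np.atleast_2d(P)-T[:3,3])@T[:3,:3]; return np.c_[q[:,0]/q[:,2]*K[0]+K[2],q[:,1]/q[:,2]*K[1]+K[3]]
def red(im):
    h=cv2.cvtColor(im,cv2.COLOR_RGB2HSV); return (((h[...,0]<7)|(h[...,0]>172))&(h[...,1]>150)&(h[...,2]>70)).astype(np.uint8)
E
python3 - <<'E'
from h import *
for n in("top","scene"):
    f=np.load(n+".npz"); im,d=f["im"],f["d"]; K,T=cam(n); P=cloud(d,K,T); print(n,T[:3,3])
    nb,L,S,C=cv2.connectedComponentsWithStats(red(im))
    for i in range(1,nb):
        if 60<S[i,4]<1500:
            p=P[(L==i)&(d>0)]; print(C[i].round(),S[i,4],np.median(p,0).round(3),np.percentile(p,[2,98],0).round(3).tolist(),"on .109:",onplane(C[i],.109,K,T).round(3))
    if n=="top":
        # rack wires: dark pixels
        g=im.max(2); m=(g<75); 
        roi=np.zeros_like(m); roi[160:245,295:470]=1
        p=P[m&roi&(d>0)]; print(len(p),np.percentile(p,[1,50,99],0).round(3))
        for s in [(slice(170,270),slice(150,202))]:
            q=P[s].reshape(-1,3); q=q[(q[:,2]>.07)&(q[:,2]<.09)]; r=cv2.minAreaRect((q[:,:2]*1000).astype(np.float32)); print("carton",r)
        q=P[85:150,230:290].reshape(-1,3); q=q[q[:,2]>.05]; print("mill",q.mean(0),q.max(0))
f=np.load("top.npz")["im"][:,:,::-1]
cv2.imwrite("pics/top_rack.png",cv2.resize(f[155:250,255:475],None,fx=3.6,fy=3.6,interpolation=cv2.INTER_CUBIC))
E
```

```text
top [0.43873062 0.02000066 0.99941676]
[ 59. 181.] 1188 [0.599 0.496 0.079] [[0.566, 0.489, 0.016], [0.649, 0.528, 0.132]] on .109: [[0.597 0.484 0.109]]
[173. 188.] 384 [0.579 0.255 0.109] [[0.558, 0.233, 0.071], [0.6, 0.283, 0.113]] on .109: [[0.578 0.254 0.109]]
[339. 186.] 175 [ 0.578 -0.077  0.118] [[0.569, -0.096, 0.11], [0.587, -0.061, 0.125]] on .109: [[ 0.579 -0.078  0.109]]
[386. 187.] 137 [ 0.574 -0.17   0.119] [[0.566, -0.186, 0.111], [0.585, -0.155, 0.125]] on .109: [[ 0.576 -0.172  0.109]]
[225. 249.] 355 [0.458 0.147 0.107] [[0.436, 0.127, 0.002], [0.475, 0.184, 0.11]] on .109: [[0.456 0.148 0.109]]
[184. 316.] 385 [0.328 0.229 0.107] [[0.307, 0.208, 0.093], [0.346, 0.249, 0.11]] on .109: [[0.328 0.228 0.109]]
2996 [[ 0.482 -0.319 -0.003]
 [ 0.523 -0.117  0.061]
 [ 0.616  0.006  0.119]]
carton ((520.36376953125, 256.5811767578125), (78.9495849609375, 180.20230102539062), 86.98107147216797)
mill [0.71362125 0.07648482 0.14896855] [0.75325579 0.10308241 0.99941676]
scene [0.58894482 0.53103343 1.11394186]
[253. 153.] 114 [ 0.575 -0.157  0.115] [[0.565, -0.182, 0.099], [0.588, -0.145, 0.123]] on .109: [[ 0.576 -0.162  0.109]]
[157. 184.] 257 [ 0.824 -0.095  0.112] [[0.799, -0.11, 0.076], [0.857, -0.085, 0.143]] on .109: [[ 0.826 -0.097  0.109]]
[256. 182.] 120 [ 0.578 -0.068  0.115] [[0.567, -0.092, 0.097], [0.589, -0.057, 0.123]] on .109: [[ 0.578 -0.073  0.109]]
[316. 260.] 275 [0.458 0.152 0.105] [[0.436, 0.128, 0.09], [0.476, 0.17, 0.109]] on .109: [[0.458 0.153 0.109]]
[378. 286.] 291 [0.328 0.233 0.105] [[0.306, 0.208, 0.089], [0.346, 0.25, 0.109]] on .109: [[0.329 0.234 0.109]]
[195. 316.] 1400 [0.751 0.242 0.063] [[0.713, 0.173, 0.036], [0.791, 0.301, 0.068]] on .109: [[0.744 0.253 0.109]]
[269. 310.] 307 [0.58  0.259 0.108] [[0.558, 0.234, 0.093], [0.599, 0.275, 0.112]] on .109: [[0.579 0.258 0.109]]
```

View pics/top_rack.png

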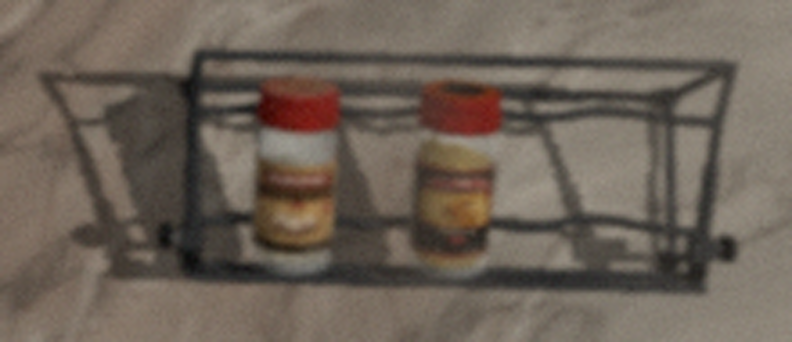

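>>> servo_tool(
  series="-1 -12 -4 -1.5 0;-1 -25 -8 -1.5 -0.1;-1 -40 -13 -1.5 -0.19;-1 -50.2 -16.4 -1.5 -0.19;-1 -50.2 -16.4 -1.5 -0.19;-1 -50.2 -16.4 -1.5 -0.19;-1 -50.2 -16.4 -1.5 -0.19;-1 -50.2 -16.4 -1.5 -0.19;-1 -50.2 -16.4 -1.5 -0.19;-1 -50.2 -16.4 -1.5 -0.19;-1 -50.2 -16.4 -1.5 -0.19;-1 -50.2 -16.4 -1.5 -0.19;-1 -50.2 -16.4 -1.5 -0.19;-1 -50.2 -16.4 -1.5 -0.19;-1 -50.2 -16.4 -1.5 -0.19;-1 -50.2 -16.4 -1.5 -0.19",
)

```text
time: 1.43
tool_pos: [0.5784, 0.2566, 0.2198]
ee_rot: [3.141, -0.002, 3.093]
wrist_force: [-0.7, 1.5, -0.3]
width: 0.0942
```

Run:
```python
from h import *
o=robot.get_obs(); K,T=cam("wrist",o); im,d=snapshot("wrist"); P=cloud(d,K,T)
print(o["tool_pos"],o["ee_rot"],o["time"],o["width"])
nb,L,S,C=cv2.connectedComponentsWithStats(red(im))
for i in range(1,nb):
    if S[i,4]>300:
        m=(L==i)&(P[...,2]>.105)&(P[...,2]<.116); (c,r)=cv2.minEnclosingCircle(np.argwhere(m)[:,::-1].astype(np.float32)) if m.sum()>50 else ((0,0),0)
        print(C[i].round(),S[i,4],"center",onplane(c,.109,K,T).round(4),P[m].mean(0).round(4),r)
q=P.reshape(-1,3); q=q[(q[:,2]>.075)&(q[:,2]<.088)&(q[:,0]>.4)&(q[:,0]<.64)&(q[:,1]>.2)&(q[:,1]<.31)]
print("carton",cv2.minAreaRect((q[:,:2]*1000).astype(np.float32)))
cv2.imwrite("pics/w1.png",im[:,:,::-1])
```

```text
[0.57836861 0.25663342 0.21984125] [ 3.14145585e+00 -1.74484919e-03  3.09299387e+00] 1.4333 0.09420357035301175
[130.  60.] 2350 center [[0.4554 0.1503 0.109 ]] [0.4572 0.1491 0.1056] 30.57611846923828
[528. 211.] 5246 center [[0.6174 0.4987 0.109 ]] [0.6172 0.4926 0.1096] 34.00377655029297
[276. 206.] 1937 center [[0.5774 0.2554 0.109 ]] [0.578  0.2562 0.1078] 25.481475830078125
[259. 312.] 1612 center [[0.4111 0.0633 0.109 ]] [nan nan nan] 0
[280. 333.] 1677 center [[0.4111 0.0633 0.109 ]] [nan nan nan] 0
carton ((519.6884155273438, 258.1588134765625), (72.35111999511719, 179.46087646484375), 87.07815551757812)<stdin>:8: RuntimeWarning: Mean of empty slice.
  ret = um.true_divide(
```

View pics/w1.png

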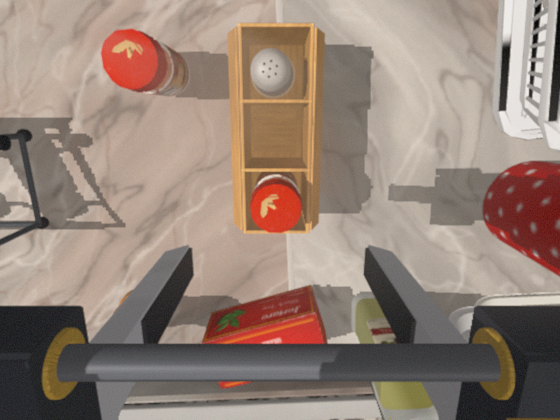

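The crop confirms the choice: the red-capped jar stands in the end cell at (276,206), the shaker in the other end cell at (271,72). The TCP is centred over it within 1 mm, so I go down and grip the cap.

>>> servo_tool(
  series="-1 0 0 4 0;-1 0 0 8 0;-1 0 0 11 0;-1 0 0 12.5 0;-1 0 0 13.2 0;-1 0 0 13.2 0;-1 0 0 13.2 0;0.6 0 0 13.2 0;0.6 0 0 13.2 0;0.6 0 0 13.2 0;0.6 0 0 13.2 0;0.6 0 0 13.2 0;0.6 0 0 13.2 0;0.6 0 0 13.2 0",
)

```text
time: 2.65
tool_pos: [0.5791, 0.2563, 0.0885]
ee_rot: [3.142, 0.0, 3.093]
wrist_force: [0.2, -0.1, -0.4]
width: 0.0507
```

>>> servo_tool(
  series="0.6 0 0 0 0;0.6 0 0 0 0;0.6 0 0 0 0;0.6 0 0 0 0;0.6 0 0 0 0;0.6 0 0 -0.3 0;0.6 0 0 -1 0;0.6 0 0 -2 0;0.6 0 0 -4 0;0.6 0 0 -7 0;0.6 0 0 -10 0;0.6 0 0 -12 0;0.6 0 0 -12.5 0;0.6 0 0 -12.5 0",
)

```text
time: 3.82
tool_pos: [0.5802, 0.2568, 0.217]
ee_rot: [3.139, 0.006, 3.093]
wrist_force: [-0.8, -0.0, -1.7]
width: 0.0441
```

>>> servo_tool(
  series="0.6 0 -2 0 0;0.6 0 -5 0 0;0.6 0.3 -8.5 0 0;0.6 0.3 -11.5 0 0;0.6 0.3 -13.3 0 0;0.6 0.3 -13.7 0 0;0.6 0.3 -13.7 2 0;0.6 0.3 -13.7 5 0;0.6 0.3 -13.7 8 0;0.6 0.3 -13.7 10.5 0;0.6 0.3 -13.7 12 0;0.6 0.3 -13.7 12.5 0;0.6 0.3 -13.7 12.7 0;0.6 0.3 -13.7 12.8 0;0.6 0.3 -13.7 12.9 0;0.6 0.3 -13.7 12.9 0",
)

```text
time: 5.15
tool_pos: [0.5696, 0.1201, 0.0847]
ee_rot: [3.141, 0.001, 3.093]
wrist_force: [0.2, 0.1, -0.5]
width: 0.0441
```

Run:
```python
from h import *
im,d=snapshot("scene"); cv2.imwrite("pics/s2.png",cv2.resize(im[200:360,150:390,::-1],None,fx=3,fy=3)); print(robot.get_obs()["wrist_force"],robot.get_obs()["tool_pos"])
```

```text
[ 1.34007842  0.65575501 -1.12448305] [0.56962943 0.11998225 0.08472675]
```

View pics/s2.png

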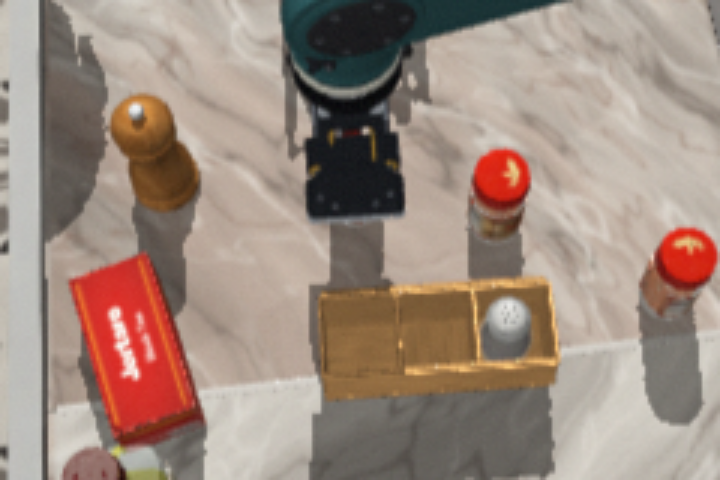

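The cell is empty and the jar is in the gripper above the free spot. Next I lower it in small steps to feel the worktop.

>>> servo_tool(
  series="0.6 0 0 0.05 0;0.6 0 0 0.1 0;0.6 0 0 0.1 0;0.6 0 0 0.15 0;0.6 0 0 0.15 0",
)

```text
time: 5.62
tool_pos: [0.5702, 0.1198, 0.0845]
ee_rot: [3.141, 0.002, 3.093]
wrist_force: [-0.7, -0.2, 5.1]
width: 0.0436
```

>>> servo_tool(
  series="-1 0 0 0 0;-1 0 0 0 0;-1 0 0 0 0;-1 0 0 0 0;-1 0 0 0 0;-1 0 0 0 0;-1 0 0 0 0;-1 0 0 0 0",
)

```text
time: 6.28
tool_pos: [0.5693, 0.1196, 0.0829]
ee_rot: [3.142, -0.0, 3.093]
wrist_force: [-0.5, -0.1, 0.0]
width: 0.0927
```

Run:
```python
from h import *
o=robot.get_obs(); K,T=cam("wrist",o); im,d=snapshot("wrist"); P=cloud(d,K,T)
print(o["tool_pos"],o["wrist_force"],o["width"])
m=(red(im)>0)&(P[...,2]>.085)&(abs(P[...,0]-.57)<.04)&(abs(P[...,1]-.12)<.04)
print(m.sum(),P[m].mean(0),np.percentile(P[m],[1,50,99],0).round(4))
cv2.imwrite("pics/w2.png",im[:,:,::-1])
```

```text
[0.56934831 0.11963327 0.08287373] [-0.50638081 -0.05416984  0.03647497] 0.09268622627207757
5880 [0.56528277 0.12055707 0.10302044] [[0.5471 0.0996 0.0872]
 [0.5646 0.1215 0.1046]
 [0.5882 0.1399 0.1062]]
```

View pics/w2.png

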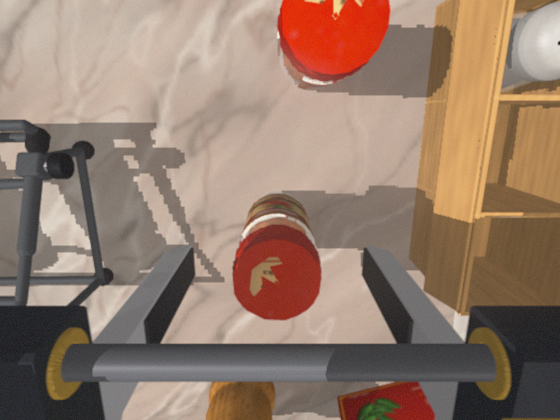

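The jar stands upright and free between the open fingers at (277,272), with its cap top at z≈0.106. Before regrasping I go empty-handed over the rack for one close look.

>>> servo_tool(
  series="-1 0 0 -4 0;-1 0 0 -8 0;-1 0 0 -12 0;-1 0 0 -16 0;-1 0.5 -3 -19 0;-1 1 -7 -19 -0.01;-1 1.5 -11 -19 -0.01;-1 1.5 -15 -19 -0.01;-1 1.5 -19 -19 -0.01;-1 1.5 -23 -19 -0.01;-1 1.5 -27 -19 -0.01;-1 1.5 -30 -19 -0.01;-1 1.5 -31 -19 -0.01;-1 1.5 -31 -19 -0.01;-1 1.5 -31 -19 -0.01",
)

```text
time: 7.58
tool_pos: [0.5393, -0.1889, 0.2728]
ee_rot: [3.14, -0.0, 3.102]
wrist_force: [-0.2, 0.2, 0.0]
width: 0.094
```

Run:
```python
from h import *
o=robot.get_obs(); K,T=cam("wrist",o); im,d=snapshot("wrist"); P=cloud(d,K,T)
np.savez("w3.npz",im=im,d=d,K=K,T=T)
print(o["tool_pos"],o["ee_rot"],T[:3,3])
nb,L,S,C=cv2.connectedComponentsWithStats(red(im))
for i in range(1,nb):
    if S[i,4]>300: p=P[(L==i)]; print(C[i].round(),S[i,4],np.median(p,0).round(4),np.percentile(p,[2,98],0).round(4).tolist())
cv2.imwrite("pics/w3.png",cv2.resize(im[:,:,::-1],(800,600)))
```

```text
[ 0.53929387 -0.18885031  0.27283792] [ 3.14038594e+00 -1.33520256e-04  3.10232557e+00] [ 0.45985091 -0.18499831  0.45037882]
[298. 228.] 769 [ 0.5728 -0.1694  0.1155] [[0.5634, -0.1877, 0.104], [0.5825, -0.1487, 0.1216]]
[384. 228.] 719 [ 0.5756 -0.0843  0.1154] [[0.5663, -0.0991, 0.1012], [0.5857, -0.064, 0.1217]]
[330. 401.] 1431 [ 0.7994 -0.133   0.0986] [[0.7892, -0.1678, 0.0668], [0.8198, -0.1062, 0.1344]]
```

View pics/w3.png

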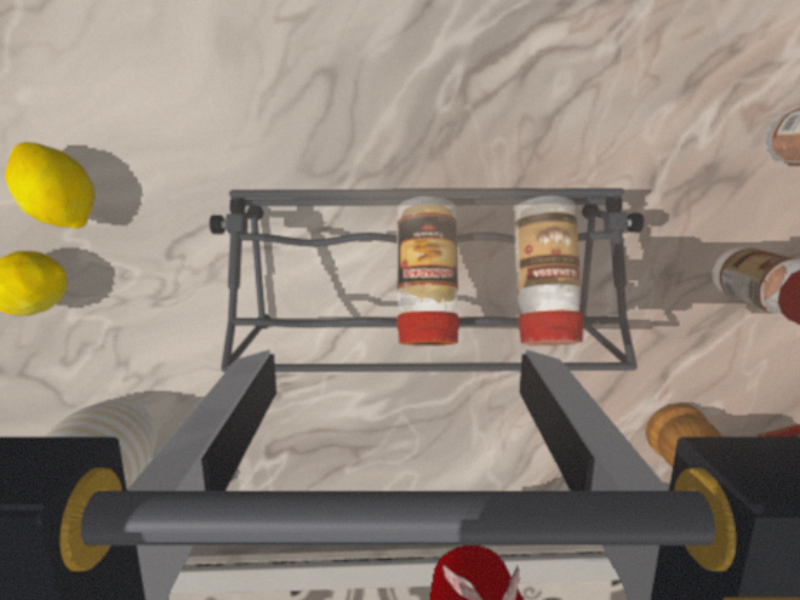

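The rack view shows the jars at (428,270) and (548,270), the empty place at about (318,270), the lower waved wire with its valley near (315,243), and the back rail at row 368. Now the numbers.

Run:
```python
from h import *
f=np.load("w3.npz"); im,d,K,T=f["im"],f["d"],f["K"],f["T"]; P=cloud(d,K,T)
s=1/1.42857
g=im.max(2).astype(float)
rail=onplane(np.array([[225,368],[633,368]])*s,.112,K,T); print("back rail ends",rail.round(4),np.linalg.norm(rail[0]-rail[1]))
# columns through empty place: dark centroids per band
for nm,r0,r1,z in(("front",125,143,.06),("low",158,178,.046),("up",217,236,.0737),("back",250,265,.112)):
    out=[]
    for c in range(190,275,6):
        w=np.clip(110-g[r0:r1,c],0,None); 
        if w.sum()>60:
            r=(w*np.arange(r0,r1)).sum()/w.sum(); q=onplane([c,r],z,K,T)[0]; dd=P[int(round(r)),c]; out.append((c,round(r,1),*q[:2].round(4),*dd.round(3)))
    print(nm); [print("  ",*o) for o in out]
R=red(im)
for c0,c1 in((270,325),(355,412)):
    for r in range(222,236,4):
        cs=np.where(R[r,c0:c1])[0]+c0; print(r,cs.min(),cs.max(),onplane([(cs.min()+cs.max())/2,r],.1,K,T).round(4))
cv2.imwrite("pics/w3c.png",cv2.resize(im[120:275,145:345,::-1],None,fx=3.8,fy=3.8,interpolation=cv2.INTER_CUBIC))
```

```text
back rail ends [[ 0.5998 -0.3148  0.112 ]
 [ 0.6113 -0.0203  0.112 ]] 0.2947043882028106
front
   190 137.8 0.4833 -0.2812 0.484 -0.281 0.059
   196 137.7 0.4836 -0.2747 0.484 -0.275 0.06
   202 138.0 0.4841 -0.2683 0.484 -0.268 0.059
   208 138.0 0.4843 -0.2618 0.484 -0.262 0.061
   214 137.8 0.4844 -0.2552 0.485 -0.255 0.061
   220 138.3 0.4851 -0.2488 0.485 -0.249 0.058
   226 138.2 0.4853 -0.2423 0.485 -0.242 0.061
   232 138.3 0.4857 -0.2358 0.485 -0.236 0.06
low
   190 166.2 0.5161 -0.2881 0.514 -0.284 0.06
   196 167.1 0.5174 -0.2813 0.516 -0.279 0.056
   202 168.0 0.5187 -0.2745 0.518 -0.273 0.054
   208 168.5 0.5195 -0.2677 0.518 -0.267 0.049
   214 169.3 0.5207 -0.2609 0.52 -0.261 0.048
   220 169.1 0.5207 -0.254 0.52 -0.254 0.047
   226 168.2 0.52 -0.247 0.52 -0.247 0.047
   268 165.4 0.5186 -0.1987 0.516 -0.198 0.061
up
   190 224.6 0.5775 -0.2879 0.574 -0.285 0.085
   196 225.1 0.5784 -0.2813 0.575 -0.279 0.082
   202 225.3 0.5789 -0.2746 0.577 -0.273 0.079
   208 225.6 0.5795 -0.2679 0.579 -0.267 0.077
   214 225.6 0.5797 -0.2612 0.579 -0.261 0.076
   220 225.3 0.5796 -
[... 746 characters left out ...]
 -0.244 0.115
   232 256.3 0.6014 -0.2379 0.6 -0.238 0.114
   238 256.3 0.6016 -0.2317 0.6 -0.231 0.115
   244 256.4 0.602 -0.2255 0.6 -0.225 0.116
   250 256.4 0.6023 -0.2193 0.601 -0.219 0.114
   256 256.4 0.6025 -0.2132 0.601 -0.213 0.115
   262 256.4 0.6027 -0.207 0.601 -0.207 0.114
   268 256.2 0.6027 -0.2008 0.602 -0.201 0.114
   274 256.3 0.603 -0.1946 0.602 -0.195 0.113
222 279 318 [[ 0.5708 -0.1679  0.1   ]]
226 278 319 [[ 0.5752 -0.168   0.1   ]]
230 279 319 [[ 0.5796 -0.1676  0.1   ]]
234 280 318 [[ 0.584  -0.1677  0.1   ]]
222 365 405 [[ 0.5743 -0.0782  0.1   ]]
226 364 404 [[ 0.5787 -0.0791  0.1   ]]
230 364 404 [[ 0.5831 -0.0789  0.1   ]]
234 365 401 [[ 0.5875 -0.0797  0.1   ]]
```

View pics/w3c.png

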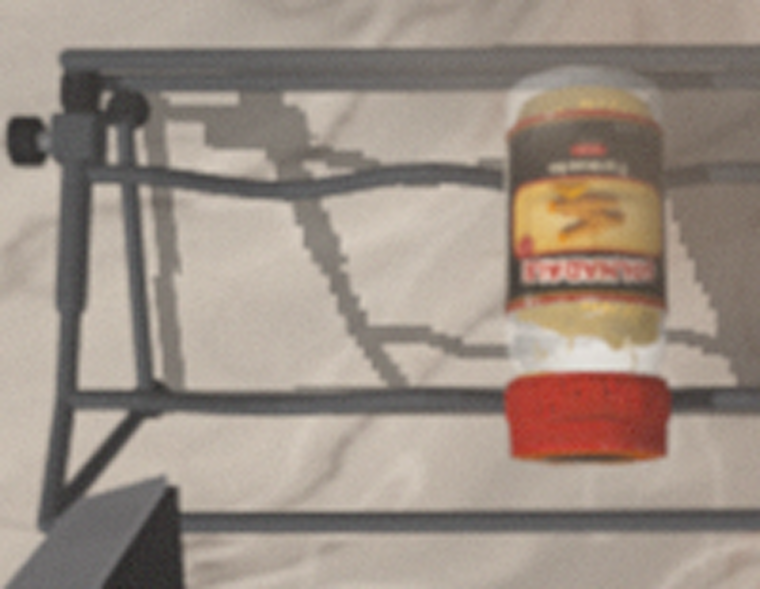

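>>> servo_tool(
  series="-1 0 4 0 0;-1 -0.5 8 0 0;-1 -1 12 0 0;-1 -1.8 16 0 0;-1 -1.8 20 0 0;-1 -1.8 24 0 0;-1 -1.8 28 0 0;-1 -1.8 30.5 0 0;-1 -1.8 31 0 0;-1 -1.8 31 2 0;-1 -1.8 31 6 0;-1 -1.8 31 10 0;-1 -1.8 31 14 0;-1 -1.8 31 18 0;-1 -1.8 31 21 0;-1 -1.8 31 22.2 0;-1 -1.8 31 22.2 0;-1 -1.8 31 22.2 0",
)

```text
time: 9.13
tool_pos: [0.5696, 0.1203, 0.052]
ee_rot: [3.141, 0.001, 3.104]
wrist_force: [0.7, -0.7, 1.2]
width: 0.094
```

Run:
```python
from h import *
o=robot.get_obs(); print(o["tool_pos"],o["ee_rot"],o["wrist_force"],o["time"])
K,T=cam("wrist",o); im,d=snapshot("wrist"); P=cloud(d,K,T)
m=(red(im)>0)&(P[...,2]>.1)&(abs(P[...,0]-.57)<.04)&(abs(P[...,1]-.12)<.04)
print(m.sum(),P[m].mean(0),np.percentile(P[m],[1,50,99],0).round(4))
```

```text
[0.56964163 0.12025732 0.05200002] [3.14140223e+00 9.38797506e-04 3.10353106e+00] [ 0.71481756 -0.72785582  1.20583753] 9.1333
6267 [0.56445233 0.12094972 0.1045716 ] [[0.5478 0.0995 0.1006]
 [0.5644 0.1224 0.1047]
 [0.5808 0.1399 0.1062]]
```

>>> servo_tool(
  series="0 0 0 0.2 0;0.6 0 0 0.2 0;0.6 0 0 0.2 0;0.6 0 0 0.2 0;0.6 0 0 0.2 0;0.6 0 0 0.2 0;0.6 0 0 0.2 0;0.6 0 0 0.2 0;0.6 0 0 0.2 0;0.6 0 0 0.2 0;0.6 0 0 0 0;0.6 0 0 -1 0;0.6 0 0 -3 0;0.6 0 0 -6 0;0.6 0 0 -10 0;0.6 0 0 -14 0;0.6 0 0 -16 0;0.6 0 0 -16 0",
)

```text
time: 10.68
tool_pos: [0.5723, 0.1202, 0.2194]
ee_rot: [3.139, 0.014, 3.103]
wrist_force: [0.3, -0.4, 0.2]
width: 0.044
```

>>> servo_tool(
  series="0.6 0 -2 0 0;0.6 0 -5 0 0;0.6 0 -9 0 0;0.6 0 -13 0 0;0.6 -0.5 -17 0 0;0.6 -1 -21 0 0;0.6 -1 -25 0 0;0.6 -1 -29 0 0;0.6 -1 -33 0 0;0.6 -1 -36 0 0;0.6 -1 -37.5 0 0;0.6 -1 -37.8 0 0;0.6 -1 -37.8 0 0;0.6 -1 -37.8 0 0",
)

```text
time: 11.85
tool_pos: [0.5648, -0.2565, 0.2105]
ee_rot: [3.14, -0.001, 3.104]
wrist_force: [-0.5, 1.3, -1.6]
width: 0.0441
```

Run:
```python
from h import *
o=robot.get_obs(); print(o["tool_pos"],o["ee_rot"],o["wrist_force"],o["time"])
K,T=cam("wrist",o); im,d=snapshot("wrist"); P=cloud(d,K,T)
m=(red(im)>0)&(np.linalg.norm(P[...,:2]-o["tool_pos"][:2],axis=-1)<.05)&(P[...,2]>.15)
print(m.sum(),np.percentile(P[m],[1,50,99],0).round(4)-o["tool_pos"])
cv2.imwrite("pics/w4.png",im[:,:,::-1])
```

```text
[ 0.56479308 -0.25653435  0.2105179 ] [ 3.13990056e+00 -6.00313450e-04  3.10431663e+00] [-0.53018312  1.28134603 -1.62000472] 11.85
7673 [[-0.02239308 -0.01946565  0.0370821 ]
 [-0.00969308  0.00333435  0.0556821 ]
 [ 0.00910692  0.02163435  0.0572821 ]]
```

>>> servo_tool(
  series="0.6 0 -0.1 2 0;0.6 0 -0.1 4 0;0.6 0 -0.1 5.4 0;0.6 0 -0.1 5.8 0;0.6 0 -0.1 5.8 0;0.6 -0.5 -0.1 5.8 0;0.6 -0.9 -0.1 5.8 0;0.6 -1.1 -0.1 5.8 0;0.6 -1.4 -0.1 5.7 0;0.6 -1.7 -0.1 5.6 0;0.6 -2 -0.1 5.5 0;0.6 -2.3 -0.1 5.4 0;0.6 -2.6 -0.1 5.35 0",
)

```text
time: 12.98
tool_pos: [0.5903, -0.2605, 0.157]
ee_rot: [3.141, -0.002, 3.102]
wrist_force: [-3.0, -1.0, -2.3]
width: 0.0439
```

```bash
cat > capx.py <<'E'
from h import *
o=robot.get_obs(); print(o["tool_pos"].round(4),o["wrist_force"].round(2),o["time"],o["width"])
K,T=cam("wrist",o); im,d=snapshot("wrist"); P=cloud(d,K,T); p=o["tool_pos"]
m=(red(im)>0)&(np.linalg.norm(P[...,:2]-p[:2],axis=-1)<.075)&(P[...,2]>p[2])&(abs(P[...,1]-p[1])<.03)
q=P[m]-p
print(m.sum(),"rel",np.percentile(q,[1,50,99],0).round(4).tolist())
qs=q[abs(q[:,1])<.006]; # top-surface slope in x-z
i=np.round(qs[:,0]/.004).astype(int)
print([(k*4,round(float(np.median(qs[i==k,2]))*1000)) for k in np.unique(i)])
E
python3 capx.py
```

```text
[ 0.5903 -0.2605  0.157 ] [-2.96 -1.01 -2.31] 12.9833 0.043922830854673675
8068 rel [[-0.0241, -0.0194, 0.0392], [-0.0112, 0.0032, 0.0556], [0.0102, 0.0218, 0.0587]]
[(np.int64(-24), 44), (np.int64(-20), 55), (np.int64(-16), 58), (np.int64(-12), 58), (np.int64(-8), 57), (np.int64(-4), 57), (np.int64(0), 56), (np.int64(4), 56), (np.int64(8), 55), (np.int64(12), 55)]
```

>>> servo_tool(
  series="0.6 -0.4 0 0 0;0.6 -0.8 0 0 0;0.6 -1.2 0 0 0;0.6 -1.6 0 0 0;0.6 -2 0 0.1 0;0.6 -2.4 0 0.2 0;0.6 -2.8 0 0.3 0;0.6 -3.2 0 0.4 0;0.6 -3.4 0 0.4 0;0.6 -3.4 0 0.4 0",
)

```text
time: 13.87
tool_pos: [0.6253, -0.2615, 0.1537]
ee_rot: [3.142, 0.001, 3.103]
wrist_force: [-1.7, -0.2, 2.1]
width: 0.0443
```

```bash
python3 capx.py
python3 - <<'E'
from h import *
im,d=snapshot("wrist"); cv2.imwrite("pics/w5.png",im[:,:,::-1])
E
```

```text
[ 0.6253 -0.2615  0.1537] [-1.74 -0.25  2.11] 13.8667 0.04427710627042183
8613 rel [[-0.0513, -0.0193, 0.006], [-0.0149, 0.0025, 0.0552], [0.0142, 0.022, 0.0641]]
[(np.int64(-52), 6), (np.int64(-48), 11), (np.int64(-44), 20), (np.int64(-40), 29), (np.int64(-36), 29), (np.int64(-28), 50), (np.int64(-24), 54), (np.int64(-20), 60), (np.int64(-16), 64), (np.int64(-12), 62), (np.int64(-8), 60), (np.int64(-4), 58), (np.int64(0), 56), (np.int64(4), 53), (np.int64(8), 51), (np.int64(12), 49), (np.int64(16), 48)]
```

View pics/w5.png

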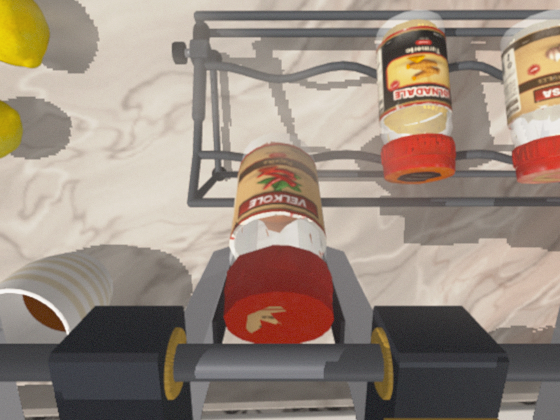

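The jar is tilting cap-up-slope, with the cap at (278,300), but it pivots near the cap and not at the pads: the grip was too high and the pads overlap the cap edge. The fingers would then hit the upper wire, so I will bring the jar upright against the far side of the same rail, stand it down and regrip lower.

>>> servo_tool(
  series="0.6 0.3 0 -0.5 0;0.6 0.3 0 -2 0;0.6 0.3 0 -4 0;0.6 0 0 -4.5 0;0.6 -2 0 -4.5 0;0.6 -4 0 -4.5 0;0.6 -5.7 0 -4.5 0;0.6 -6 0 -4.5 0;0.6 -6 0 -4.5 0;0.6 -6 0 -4.5 0",
)

```text
time: 14.8
tool_pos: [0.6841, -0.2638, 0.1976]
ee_rot: [3.141, -0.001, 3.103]
wrist_force: [0.3, -0.4, -0.5]
width: 0.0439
```

```bash
python3 capx.py
python3 - <<'E'
from h import *
K,T=cam("scene"); im,d=snapshot("scene"); P=cloud(d,K,T)
m=(red(im)>0)&(P[...,2]>.16)&(abs(P[...,1]+.26)<.05); print(m.sum(), P[m].mean(0) if m.sum() else "")
cv2.imwrite("pics/s6.png",cv2.resize(im[70:230,130:330,::-1],None,fx=3.5,fy=3.5,interpolation=cv2.INTER_CUBIC))
E
```

```text
[ 0.6841 -0.2638  0.1976] [ 0.29 -0.41 -0.51] 14.8 0.04386273068514503
8722 rel [[-0.0499, -0.0194, 0.0056], [-0.0148, 0.0024, 0.055], [0.0142, 0.0219, 0.0639]]
[(np.int64(-52), 4), (np.int64(-48), 8), (np.int64(-44), 15), (np.int64(-40), 29), (np.int64(-36), 28), (np.int64(-28), 50), (np.int64(-24), 53), (np.int64(-20), 60), (np.int64(-16), 63), (np.int64(-12), 62), (np.int64(-8), 60), (np.int64(-4), 58), (np.int64(0), 56), (np.int64(4), 54), (np.int64(8), 52), (np.int64(12), 50), (np.int64(16), 48)]
8 [ 0.64395434 -0.25773234  0.21992711]
```

View pics/s6.png

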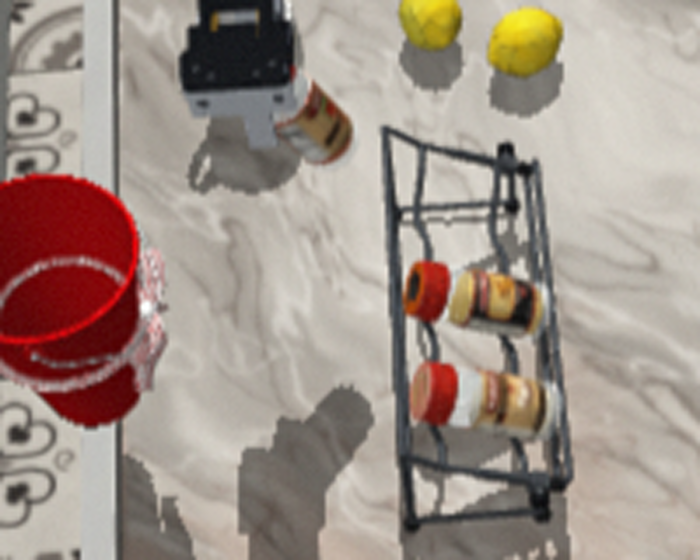

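>>> servo_tool(
  series="0.6 0 0 2 0;0.6 0 0 4.5 0;0.6 0 0 6 0;0.6 0 0 6.3 0;0.6 1 0 6.3 0;0.6 1.6 0 6.3 0;0.6 2 0 6.3 0;0.6 2.4 0 6.3 0;0.6 2.8 0 6.3 0;0.6 3.2 0 6.3 0;0.6 3.6 0 6.3 0;0.6 4 0 6.3 0;0.6 4.4 0 6.3 0;0.6 4.8 0 6.3 0;0.6 5.2 0 6.3 0;0.6 5.6 0 6.3 0;0.6 5.8 0 6.3 0;0.6 5.9 0 6.3 0;0.6 5.9 0 6.3 0",
)

```text
time: 16.48
tool_pos: [0.6255, -0.2618, 0.1358]
ee_rot: [-3.141, 0.001, 3.103]
wrist_force: [3.8, -0.3, 1.3]
width: 0.0441
```

```bash
python3 capx.py
```

```text
[ 0.6255 -0.2618  0.1358] [ 3.85 -0.27  1.33] 16.4833 0.04409013708101995
7457 rel [[-0.0214, -0.0196, 0.0377], [-0.0095, 0.0034, 0.0559], [0.0089, 0.0217, 0.0576]]
[(np.int64(-24), 40), (np.int64(-20), 49), (np.int64(-16), 56), (np.int64(-12), 56), (np.int64(-8), 57), (np.int64(-4), 56), (np.int64(0), 57), (np.int64(4), 56), (np.int64(8), 56)]
```

>>> servo_tool(
  series="0.6 -0.3 0 -1 0;0.6 -0.3 0 -4 0;0.6 -0.3 0 -7.5 0;0.6 1 3 -8 0;0.6 2 7 -8 0;0.6 4 11 -8 0;0.6 5 15 -8 0;0.6 7 19 -8 0;0.6 7 23 -8 0;0.6 7 27 -8 0;0.6 7 31 -8 0;0.6 7 35 -8 0;0.6 7 37.5 -7 0;0.6 7 37.9 -4 0;0.6 7 37.9 0 0;0.6 7 37.9 4 0;0.6 7 37.9 7 0;0.6 7 37.9 8 0;0.6 7 37.9 8.3 0;0.6 7 37.9 8.3 0",
)

```text
time: 18.2
tool_pos: [0.5695, 0.1193, 0.0521]
ee_rot: [-3.141, -0.003, 3.103]
wrist_force: [0.3, -0.1, -0.0]
width: 0.0438
```

>>> servo_tool(
  series="0.6 0 0 0.1 0;0.6 0 0 0.1 0;0.6 0 0 0.2 0;0.6 0 0 0.3 0;0.6 0 0 0.3 0",
)

```text
time: 18.62
tool_pos: [0.5705, 0.1197, 0.0499]
ee_rot: [3.142, 0.001, 3.103]
wrist_force: [1.0, -0.0, -1.1]
width: 0.0442
```

>>> servo_tool(
  series="0.6 0 0 0.05 0;0.6 0 0 0.1 0;0.6 0 0 0.15 0;0.6 0 0 0.2 0;0.6 0 0 0.2 0",
)

```text
time: 19.03
tool_pos: [0.5709, 0.1198, 0.0485]
ee_rot: [3.141, 0.002, 3.103]
wrist_force: [-0.2, 0.1, 4.6]
width: 0.044
```

>>> servo_tool(
  series="-0.6 0 0 0 0;-0.6 0 0 0 0;-0.6 0 0 0 0;-0.6 0 0 0 0;-0.6 0 0 0 0;-0.6 0 0 0.6 0;-0.6 0 0 1.2 0;-0.6 0 0 1.7 0;-0.6 0 0 1.7 0;0.6 0 0 1.7 0;0.6 0 0 1.7 0;0.6 0 0 1.7 0;0.6 0 0 1.7 0;0.6 0 0 1.7 0;0.6 0 0 1.7 0;0.6 0 0 1.7 0",
)

```text
time: 20.37
tool_pos: [0.5705, 0.1198, 0.0308]
ee_rot: [3.141, 0.001, 3.103]
wrist_force: [0.2, 0.6, 1.3]
width: 0.0441
```

>>> servo_tool(
  series="0.6 0 0 -1 0;0.6 0 0 -4 0;0.6 0 0 -8 0;0.6 0 0 -12 0;0.6 0 -1 -15.5 0;0.6 0 -4 -16.5 0;0.6 0 -8 -16.5 0;0.6 -0.5 -12 -16.5 0;0.6 -1 -16 -16.5 0;0.6 -1 -20 -16.5 0;0.6 -1 -24 -16.5 0;0.6 -1 -28 -16.5 0;0.6 -1 -32 -16.5 0;0.6 -1 -35.5 -16.5 0;0.6 -1 -37.3 -16 0;0.6 -1 -37.6 -13 0;0.6 -1 -37.6 -10.8 0;0.6 -1 -37.6 -10.4 0;0.6 -1 -37.6 -10.4 0",
)

```text
time: 21.95
tool_pos: [0.5643, -0.2557, 0.1323]
ee_rot: [3.139, -0.005, 3.103]
wrist_force: [0.6, 0.6, -0.6]
width: 0.0435
```

```bash
python3 capx.py
```

```text
[ 0.5643 -0.2557  0.1323] [ 0.64  0.6  -0.64] 21.95 0.04351079372387923
8268 rel [[-0.0213, -0.0193, 0.0544], [-0.0125, 0.002, 0.0734], [0.0208, 0.0213, 0.0752]]
[(np.int64(-24), 58), (np.int64(-20), 66), (np.int64(-16), 74), (np.int64(-12), 74), (np.int64(-8), 74), (np.int64(-4), 74), (np.int64(12), 74), (np.int64(16), 74), (np.int64(20), 74), (np.int64(24), 73)]
```

>>> servo_tool(
  series="0.6 -0.6 -0.15 -0.2 0;0.6 -1.1 -0.15 -0.2 0;0.6 -1.5 -0.15 -0.4 0;0.6 -1.9 -0.15 -0.6 0;0.6 -2.3 -0.15 -0.7 0;0.6 -2.7 -0.15 -0.8 0;0.6 -3.1 -0.15 -0.85 0;0.6 -3.5 -0.15 -0.9 0;0.6 -3.6 -0.15 -0.9 0;0.6 -3.6 -0.15 -0.9 0",
)

```text
time: 22.83
tool_pos: [0.6018, -0.2591, 0.1433]
ee_rot: [3.141, -0.0, 3.103]
wrist_force: [-2.0, -0.4, -1.7]
width: 0.0438
```

```bash
python3 capx.py
```

```text
[ 0.6018 -0.2591  0.1433] [-2.01 -0.44 -1.68] 22.8333 0.04378771430222983
8049 rel [[-0.0364, -0.0192, 0.0138], [-0.0149, 0.0019, 0.0709], [0.0209, 0.0218, 0.0785]]
[(np.int64(-36), 14), (np.int64(-32), 24), (np.int64(-28), 39), (np.int64(-24), 62), (np.int64(-20), 68), (np.int64(-16), 77), (np.int64(-12), 77), (np.int64(-8), 77), (np.int64(-4), 75), (np.int64(16), 70), (np.int64(20), 69), (np.int64(24), 67)]
```

Tilting works, but the real pivot lies about 29 mm above the nominal grasp point (s≈83), which would bring the fingers onto the upper wire. I bring the jar upright again and regrip lower, so that the pivot comes to about 66 mm from the foot.

>>> servo_tool(
  series="0.6 0.3 0 -1 0;0.6 0.3 0 -4 0;0.6 -1 0 -4.5 0;0.6 -4 0 -4.5 0;0.6 -5.6 0 -4.5 0;0.6 -5.7 0 -3 0;0.6 -5.7 0 0 0;0.6 -5.7 0 1.5 0;0.6 -5.5 0 1.5 0;0.6 -5 0 1.5 0;0.6 -4.5 0 1.5 0;0.6 -4 0 1.5 0;0.6 -3.5 0 1.5 0;0.6 -3 0 1.5 0;0.6 -2.6 0 1.5 0;0.6 -2.4 0 1.5 0;0.6 -2.4 0 1.5 0",
)

```text
time: 24.3
tool_pos: [0.6256, -0.2604, 0.1294]
ee_rot: [-3.141, 0.002, 3.103]
wrist_force: [2.9, -1.7, 1.3]
width: 0.0441
```

```bash
python3 capx.py
```

```text
[ 0.6256 -0.2604  0.1294] [ 2.88 -1.68  1.27] 24.3 0.04410610706355166
8279 rel [[-0.0217, -0.019, 0.0533], [-0.013, 0.0024, 0.0731], [0.0205, 0.0214, 0.075]]
[(np.int64(-24), 10), (np.int64(-20), 66), (np.int64(-16), 74), (np.int64(-12), 74), (np.int64(-8), 74), (np.int64(-4), 74), (np.int64(12), 74), (np.int64(16), 74), (np.int64(20), 73), (np.int64(24), 72)]
```

>>> servo_tool(
  series="0.6 -0.3 0 -1 0;0.6 -0.3 0 -4 0;0.6 -0.3 0 -6.5 0;0.6 1 3 -7 0;0.6 2 7 -7 0;0.6 4 11 -7 0;0.6 5 15 -7 0;0.6 7 19 -7 0;0.6 7 23 -7 0;0.6 7 27 -7 0;0.6 7 31 -7 0;0.6 7 35 -7 0;0.6 7 37.4 -6 0;0.6 7 37.8 -2 0;0.6 7 37.8 2 0;0.6 7 37.8 6 0;0.6 7 37.8 8.6 0;0.6 7 37.8 9.4 0;0.6 7 37.8 9.6 0;0.6 7 37.8 9.6 0",
)

```text
time: 26.02
tool_pos: [0.5697, 0.12, 0.0321]
ee_rot: [-3.141, -0.003, 3.103]
wrist_force: [0.1, -0.2, -0.0]
width: 0.044
```

>>> servo_tool(
  series="0.6 0 0 0.1 0;0.6 0 0 0.2 0;0.6 0 0 0.25 0;0.6 0 0 0.3 0;0.6 0 0 0.3 0",
)

```text
time: 26.43
tool_pos: [0.5708, 0.1202, 0.0305]
ee_rot: [3.142, 0.001, 3.103]
wrist_force: [-1.0, -0.1, 3.2]
width: 0.0439
```

>>> servo_tool(
  series="-0.6 0 0 0 0;-0.6 0 0 0 0;-0.6 0 0 0 0;-0.6 0 0 0 0;-0.6 0 0 0.3 0;-0.6 0 0 0.8 0;-0.6 0 0 1.3 0;-0.6 0 0 1.3 0;0.6 0 0 1.3 0;0.6 0 0 1.3 0;0.6 0 0 1.3 0;0.6 0 0 1.3 0;0.6 0 0 1.3 0;0.6 0 0 1.3 0;0.6 0 0 1.3 0",
)

```text
time: 27.68
tool_pos: [0.5705, 0.1203, 0.0167]
ee_rot: [3.141, 0.001, 3.103]
wrist_force: [0.2, -0.9, 0.7]
width: 0.0425
```

>>> servo_tool(
  series="0.6 0 0 -1 0;0.6 0 0 -4 0;0.6 0 0 -8 0;0.6 0 0 -12 0;0.6 0 -1 -15.5 0;0.6 0 -4 -16.5 0;0.6 0 -8 -16.5 0;0.6 -0.5 -12 -16.5 0;0.6 -1 -16 -16.5 0;0.6 -1 -20 -16.5 0;0.6 -1 -24 -16.5 0;0.6 -1 -28 -16.5 0;0.6 -1 -32 -16.5 0;0.6 -1 -35.5 -16.5 0;0.6 -1 -37.4 -16 0;0.6 -1 -37.8 -13 0;0.6 -1 -37.8 -11 0;0.6 -1 -37.8 -10.6 0;0.6 -1 -37.8 -10.6 0",
)

```text
time: 29.27
tool_pos: [0.5643, -0.2572, 0.1205]
ee_rot: [3.139, -0.004, 3.103]
wrist_force: [-0.4, -0.5, -0.5]
width: 0.0429
```

```bash
python3 capx.py
```

```text
[ 0.5643 -0.2572  0.1205] [-0.37 -0.49 -0.48] 29.2667 0.04290952105343224
10811 rel [[-0.0239, -0.0191, 0.068], [-0.0154, 0.0017, 0.0875], [0.0137, 0.0209, 0.0892]]
[(np.int64(-24), 77), (np.int64(-20), 87), (np.int64(-16), 88), (np.int64(-12), 88), (np.int64(0), 88), (np.int64(4), 88), (np.int64(8), 88), (np.int64(12), 88), (np.int64(16), 88)]
```

>>> servo_tool(
  series="0.6 -0.6 0 -0.2 0;0.6 -1.1 0 -0.3 0;0.6 -1.4 0 -0.5 0;0.6 -1.7 0 -0.6 0;0.6 -2 0 -0.7 0;0.6 -2.3 0 -0.8 0;0.6 -2.6 0 -0.8 0;0.6 -2.6 0 -0.8 0",
)

```text
time: 29.98
tool_pos: [0.5891, -0.2588, 0.1308]
ee_rot: [3.142, -0.007, 3.103]
wrist_force: [-7.7, 0.7, 1.2]
width: 0.0428
```

```bash
python3 capx.py
```

```text
[ 0.5891 -0.2588  0.1308] [-7.74  0.66  1.19] 29.9833 0.04279855819749027
10518 rel [[-0.0277, -0.019, 0.03], [-0.0152, 0.002, 0.0867], [0.0157, 0.0213, 0.0905]]
[(np.int64(-32), 21), (np.int64(-28), 23), (np.int64(-24), 74), (np.int64(-20), 85), (np.int64(-16), 90), (np.int64(-12), 88), (np.int64(0), 88), (np.int64(4), 88), (np.int64(8), 87), (np.int64(12), 87), (np.int64(16), 87)]
```

Now the width reads 0.0429, so the fingers hold glass only (the cap is about 1 mm wider) and the pivot is at the pads, s≈37. I went too high for the foot to catch on the rail. I back off, go lower and follow the arc, then lay the jar a little up-slope so the fingers clear both wires.

>>> servo_tool(
  series="0.6 1 0 0 0;0.6 2.2 0 0 0;0.6 2.2 0 1 0;0.6 2.2 0 1.35 0;0.6 1.4 0 1.35 0;0.6 1.15 0 1.15 0;0.6 0.9 0 0.98 0;0.6 0.65 0 0.81 0;0.6 0.4 0 0.67 0;0.6 0.1 0 0.55 0;0.6 -0.2 0 0.45 0;0.6 -0.2 0 0.45 0",
)

```text
time: 31.03
tool_pos: [0.59, -0.2588, 0.1243]
ee_rot: [3.14, -0.01, 3.102]
wrist_force: [-8.2, 0.3, -0.4]
width: 0.0424
```

```bash
python3 capx.py
```

```text
[ 0.59   -0.2588  0.1243] [-8.24  0.3  -0.38] 31.0333 0.042433853211851204
10410 rel [[-0.0299, -0.0191, 0.0268], [-0.015, 0.0019, 0.0863], [0.0165, 0.0212, 0.0909]]
[(np.int64(-32), 23), (np.int64(-28), 29), (np.int64(-24), 74), (np.int64(-20), 84), (np.int64(-16), 90), (np.int64(-12), 89), (np.int64(0), 88), (np.int64(4), 88), (np.int64(8), 87), (np.int64(12), 87), (np.int64(16), 86)]
```

>>> servo_tool(
  series="0.6 -0.4 0 -0.1 0;0.6 -0.8 0 -0.1 0;0.6 -1.2 0 -0.1 0;0.6 -1.6 0 -0.1 0;0.6 -2 0 0 0;0.6 -2.4 0 0.1 0;0.6 -2.8 0 0.25 0;0.6 -3.2 0 0.4 0;0.6 -3.6 0 0.6 0;0.6 -3.6 0 0.6 0",
)

```text
time: 31.92
tool_pos: [0.6299, -0.2603, 0.1194]
ee_rot: [3.141, -0.001, 3.103]
wrist_force: [-3.1, -0.5, -1.5]
width: 0.0427
```

```bash
python3 capx.py;  python3 - <<'E'
from h import *
im,d=snapshot("wrist"); cv2.imwrite("pics/w7.png",im[:,:,::-1])
E
```

```text
[ 0.6299 -0.2603  0.1194] [-3.09 -0.54 -1.46] 31.9167 0.0427082804133232
6954 rel [[-0.0489, -0.0194, 0.0422], [-0.0068, 0.0018, 0.0846], [0.0207, 0.0208, 0.0965]]
[(np.int64(-56), 34), (np.int64(-52), 42), (np.int64(-48), 44), (np.int64(-44), 49), (np.int64(-40), 52), (np.int64(-36), 58), (np.int64(-32), 61), (np.int64(-20), 82), (np.int64(-16), 84), (np.int64(-12), 86), (np.int64(-8), 95), (np.int64(-4), 96), (np.int64(0), 94), (np.int64(4), 91), (np.int64(8), 88), (np.int64(12), 84), (np.int64(16), 82), (np.int64(20), 78), (np.int64(24), 76)]
```

>>> servo_tool(
  series="0.6 -0.4 0 0.2 0;0.6 -0.8 0 0.4 0;0.6 -1.2 0 0.7 0;0.6 -1.5 0 0.9 0;0.6 -1.5 0 0.9 0;0.6 -1.5 0 0 0;0.6 -1.5 0 -2.5 0;0.6 -0.5 0 -3 0;0.6 3 0 -3 0;0.6 6 0 -3 0;0.6 7 0 -3 0;0.6 7 0 -1 0;0.6 7 0 1 0;0.6 7 0 1 0",
)

```text
time: 33.18
tool_pos: [0.5571, -0.2563, 0.1062]
ee_rot: [3.138, -0.005, 3.102]
wrist_force: [-0.7, 1.2, -2.5]
width: 0.0421
```

```bash
python3 capx.py
```

```text
[ 0.5571 -0.2563  0.1062] [-0.69  1.15 -2.51] 33.1833 0.042134697800732805
6077 rel [[-0.0606, -0.0197, 0.0469], [-0.0016, 0.0013, 0.0899], [0.0087, 0.0202, 0.0972]]
[(np.int64(-64), 46), (np.int64(-60), 47), (np.int64(-52), 54), (np.int64(-48), 57), (np.int64(-44), 60), (np.int64(-40), 65), (np.int64(-36), 66), (np.int64(-32), 69), (np.int64(-16), 85), (np.int64(-12), 85), (np.int64(-4), 93), (np.int64(0), 95), (np.int64(4), 96)]
```

>>> servo_tool(
  series="0.6 0 -0.1 1.5 0;0.6 0 -0.1 3 0;0.6 0 -0.1 4.2 0;0.6 0 -0.1 5 0;0.6 0 -0.1 5.3 0;0.6 0 -0.1 5.6 0;0.6 0 -0.1 5.6 0",
)

```text
time: 33.82
tool_pos: [0.5598, -0.2586, 0.054]
ee_rot: [3.141, 0.0, 3.103]
wrist_force: [0.7, 0.4, -0.6]
width: 0.0425
```

```bash
python3 capx.py
```

```text
[ 0.5598 -0.2586  0.054 ] [ 0.71  0.4  -0.55] 33.8167 0.04252767239977435
6250 rel [[-0.061, -0.0194, 0.0463], [-0.0021, 0.0017, 0.0898], [0.0084, 0.0204, 0.0972]]
[(np.int64(-64), 46), (np.int64(-60), 46), (np.int64(-56), 54), (np.int64(-52), 54), (np.int64(-48), 57), (np.int64(-44), 61), (np.int64(-40), 65), (np.int64(-36), 67), (np.int64(-32), 69), (np.int64(-16), 85), (np.int64(-12), 85), (np.int64(-4), 93), (np.int64(0), 96), (np.int64(4), 96)]
```

>>> servo_tool(
  series="0.6 0.1 0 0.3 0;0.6 0.1 0 0.6 0;0.6 0.1 0 0.9 0;0.6 0.1 0 1.2 0;0.6 0.1 0 1.2 0",
)

```text
time: 34.28
tool_pos: [0.5581, -0.2582, 0.041]
ee_rot: [3.141, -0.001, 3.103]
wrist_force: [-0.6, -0.1, -1.6]
width: 0.0423
```

```bash
python3 capx.py
```

```text
[ 0.5581 -0.2582  0.041 ] [-0.6  -0.06 -1.59] 34.2833 0.04233804410191904
6173 rel [[-0.0611, -0.0194, 0.0463], [-0.0022, 0.0016, 0.0897], [0.0083, 0.0203, 0.0971]]
[(np.int64(-64), 46), (np.int64(-60), 47), (np.int64(-52), 54), (np.int64(-48), 57), (np.int64(-44), 60), (np.int64(-40), 65), (np.int64(-36), 67), (np.int64(-32), 68), (np.int64(-16), 86), (np.int64(-12), 85), (np.int64(-4), 93), (np.int64(0), 96), (np.int64(4), 96)]
```

>>> servo_tool(
  series="0.6 0 0 0.2 0;0.6 0 0 0.4 0;0.6 0 0 0.6 0;0.6 0 0 0.8 0;0.6 0 0 0.8 0",
)

```text
time: 34.75
tool_pos: [0.5592, -0.2585, 0.035]
ee_rot: [-3.141, 0.001, 3.103]
wrist_force: [-0.6, 0.8, 4.6]
width: 0.0426
```

```bash
python3 capx.py
```

```text
[ 0.5592 -0.2585  0.035 ] [-0.62  0.79  4.63] 34.75 0.042568954260521784
6162 rel [[-0.0624, -0.0194, 0.0505], [-0.0003, 0.0018, 0.0908], [0.0099, 0.0203, 0.0971]]
[(np.int64(-64), 50), (np.int64(-60), 51), (np.int64(-56), 56), (np.int64(-52), 58), (np.int64(-48), 61), (np.int64(-44), 64), (np.int64(-40), 68), (np.int64(-36), 70), (np.int64(-32), 71), (np.int64(-12), 86), (np.int64(-4), 92), (np.int64(0), 94), (np.int64(4), 96)]
```

>>> servo_tool(
  series="0.6 -0.1 0 0.2 0;0.6 -0.2 0 0.4 0;0.6 -0.2 0 0.6 0;0.6 -0.2 0 0.6 0",
)

```text
time: 35.13
tool_pos: [0.5614, -0.2587, 0.0288]
ee_rot: [-3.141, 0.002, 3.103]
wrist_force: [-0.5, 1.2, 5.3]
width: 0.0418
```

```bash
python3 capx.py
```

```text
[ 0.5614 -0.2587  0.0288] [-0.5   1.19  5.35] 35.1333 0.04181616303268729
6461 rel [[-0.0641, -0.0194, 0.0567], [0.0008, 0.0021, 0.0905], [0.0112, 0.0203, 0.0962]]
[(np.int64(-64), 57), (np.int64(-60), 58), (np.int64(-56), 62), (np.int64(-52), 64), (np.int64(-48), 66), (np.int64(-44), 68), (np.int64(-40), 72), (np.int64(-36), 72), (np.int64(-32), 75), (np.int64(-28), 77), (np.int64(-4), 91), (np.int64(0), 93), (np.int64(4), 95), (np.int64(8), 95)]
```

>>> servo_tool(
  series="0.6 0 0 0.15 0;0.6 0 0 0.3 0;0.6 0 0 0.3 0",
)

```text
time: 35.43
tool_pos: [0.5617, -0.2588, 0.0259]
ee_rot: [-3.141, 0.003, 3.103]
wrist_force: [0.2, 1.1, 5.7]
width: 0.042
```

```bash
python3 capx.py
```

```text
[ 0.5617 -0.2588  0.0259] [0.24 1.06 5.67] 35.4333 0.04202599656948547
6645 rel [[-0.0646, -0.0194, 0.0592], [0.0011, 0.0023, 0.0901], [0.0121, 0.0202, 0.0956]]
[(np.int64(-64), 60), (np.int64(-60), 61), (np.int64(-56), 64), (np.int64(-52), 66), (np.int64(-48), 68), (np.int64(-44), 70), (np.int64(-40), 74), (np.int64(-36), 74), (np.int64(-32), 76), (np.int64(-28), 79), (np.int64(-4), 91), (np.int64(0), 92), (np.int64(4), 95), (np.int64(8), 95)]
```

>>> servo_tool(
  series="0 0 0 0 0;-0.2 0 0 0 0;-0.2 0 0 0 0;-0.2 0 0 0 0;-0.2 0 0 0 0;-0.2 0 0 0 0",
)

```text
time: 35.98
tool_pos: [0.5604, -0.2586, 0.0246]
ee_rot: [3.141, -0.001, 3.103]
wrist_force: [-0.5, 0.1, -1.7]
width: 0.0564
```

```bash
python3 capx.py
python3 - <<'E'
from h import *
im,d=snapshot("wrist"); cv2.imwrite("pics/w8.png",im[:,:,::-1])
E
```

```text
[ 0.5604 -0.2586  0.0246] [-0.48  0.14 -1.67] 35.9833 0.05641534186746139
6698 rel [[-0.0628, -0.0189, 0.055], [0.003, 0.0031, 0.0881], [0.0152, 0.0206, 0.0936]]
[(np.int64(-64), 62), (np.int64(-60), 62), (np.int64(-52), 67), (np.int64(-48), 68), (np.int64(-44), 71), (np.int64(-40), 72), (np.int64(-36), 75), (np.int64(-32), 76), (np.int64(-24), 79), (np.int64(-4), 91), (np.int64(0), 90), (np.int64(4), 91), (np.int64(8), 93)]
```

View pics/w8.png

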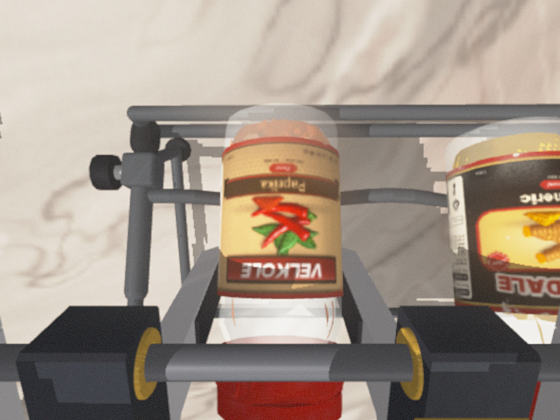

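The jar lies in the place on both wires at about 24°, with its foot close to the front rail (rows 105–130) and the fingers open beside the glass. Now I raise the fingers a bit, regrip on the glass only, and slide down slowly to feel the rail.

>>> servo_tool(
  series="-0.2 0.3 0 -1.5 0;-0.2 0.9 0 -3 0;-0.2 0.9 0 -3 0;0.6 0.9 0 -3 0;0.6 0.9 0 -3 0;0.6 0.9 0 -3 0;0.6 0.9 0 -3 0;0.6 0.9 0 -3 0",
)

```text
time: 36.75
tool_pos: [0.5514, -0.258, 0.0546]
ee_rot: [3.141, -0.001, 3.103]
wrist_force: [-0.3, 1.1, 1.9]
width: 0.0427
```

```bash
python3 capx.py
```

```text
[ 0.5514 -0.258   0.0546] [-0.28  1.14  1.86] 36.75 0.04265638022573828
2735 rel [[-0.0615, -0.0204, 0.0226], [0.0041, 0.0023, 0.0518], [0.021, 0.0216, 0.0652]]
[(np.int64(-64), 28), (np.int64(-60), 27), (np.int64(-56), 32), (np.int64(-52), 32), (np.int64(-48), 31), (np.int64(-44), 36), (np.int64(-40), 38), (np.int64(-36), 40), (np.int64(-32), 42), (np.int64(-28), 42), (np.int64(-24), 45), (np.int64(-20), 47), (np.int64(-16), 49), (np.int64(0), 58), (np.int64(4), 58), (np.int64(8), 59), (np.int64(20), 65)]
```

>>> servo_tool(
  series="0.6 0.09 0 0.04 0;0.6 0.18 0 0.08 0;0.6 0.18 0 0.08 0;0.6 0.18 0 0.08 0",
)

```text
time: 37.13
tool_pos: [0.5501, -0.258, 0.0541]
ee_rot: [3.141, 0.001, 3.103]
wrist_force: [2.2, 0.5, 1.0]
width: 0.0423
```

>>> servo_tool(
  series="0.6 0.09 0 0.04 0;0.6 0.18 0 0.08 0;0.6 0.18 0 0.08 0;0.6 0.18 0 0.08 0",
)

```text
time: 37.47
tool_pos: [0.5493, -0.258, 0.0539]
ee_rot: [3.142, 0.003, 3.103]
wrist_force: [4.6, 1.2, 1.8]
width: 0.0424
```

>>> servo_tool(
  series="0.6 0.05 0 0.02 0;0.6 0.09 0 0.04 0;0.6 0.09 0 0.04 0;0.6 0.09 0 0.04 0",
)

```text
time: 37.8
tool_pos: [0.5493, -0.258, 0.0539]
ee_rot: [-3.141, 0.005, 3.103]
wrist_force: [6.5, 1.4, 1.8]
width: 0.0425
```

>>> servo_tool(
  series="0.6 0.05 0 0.02 0;0.6 0.09 0 0.04 0;0.6 0.09 0 0.04 0;0.6 0.09 0 0.04 0",
)

```text
time: 38.13
tool_pos: [0.5492, -0.2581, 0.054]
ee_rot: [-3.141, 0.007, 3.103]
wrist_force: [8.3, 2.6, 2.1]
width: 0.0426
```

Run:
```python
from h import *
F=[]
for k in range(6):
    snapshot("top"); o=robot.get_obs(); F.append(o["wrist_force"])
print(np.mean(F,0),np.std(F,0),o["tool_pos"],o["time"])
```

```text
[7.93690616 1.51492701 2.04937095] [0.39190869 0.3760468  0.45590062] [ 0.54921358 -0.2580744   0.05405241] 38.4333
```

The rail is felt as firm: the position stopped at x = 0.5492 while the force rose to 8 N. I ease off slightly, open, check and withdraw.

>>> servo_tool(
  series="0.6 -0.1 0 -0.05 0;0.6 -0.2 0 -0.09 0;0.6 -0.2 0 -0.09 0;0.2 -0.2 0 -0.09 0;-0.2 -0.2 0 -0.09 0;-0.2 -0.2 0 -0.09 0;-0.2 -0.2 0 -0.09 0;-0.2 -0.2 0 -0.09 0;-0.2 -0.2 0 -1 0;-0.2 -0.2 0 -3 0;-0.2 -0.2 0 -6 0;-0.2 -0.2 0 -10 0;-0.2 0.5 0 -14 0;-0.2 2 0 -18 0;-0.2 2 0 -21 0;-0.2 2 0 -22 0;-0.2 2 0 -22 0",
)

```text
time: 39.85
tool_pos: [0.5272, -0.2582, 0.2774]
ee_rot: [-3.137, 0.007, 3.103]
wrist_force: [-1.2, -0.3, 0.1]
width: 0.0565
```

Run:
```python
from h import *
o=robot.get_obs(); K,T=cam("wrist",o); im,d=snapshot("wrist"); P=cloud(d,K,T)
print(o["tool_pos"],o["wrist_force"],o["time"])
nb,L,S,C=cv2.connectedComponentsWithStats(red(im))
for i in range(1,nb):
    if S[i,4]>250: p=P[(L==i)]; print(C[i].round(),S[i,4],np.median(p,0).round(4),np.percentile(p,[2,98],0).round(4).tolist())
# ridge of the three jars: highest points per x slice
for y0,k in((-.2565,.0),(-.1665,.0034),(-.0765,.0068)):
    m=(abs(P[...,1]-y0)<.03)&(P[...,2]>.055)&(P[...,0]>.47)&(P[...,0]<.60); q=P[m]
    xs=np.arange(.49,.575,.01); z=[]; 
    for x in xs:
        s=q[abs(q[:,0]-x-k)<.003]; z.append(np.percentile(s[:,2],95))
    a,b=np.polyfit(xs,z,1); w=q[(q[:,2]>a*(q[:,0]-k)+b-.006)]; 
    g=np.round((w[:,0])/.01); print("slope",np.degrees(np.arctan(a)).round(2),"z at .5275",(a*.5275+b).round(4),"y mid by x",[(round(v*.01,2),round((w[g==v,1].min()+w[g==v,1].max())/2,4)) for v in np.unique(g)[1:-1:2]],"xmax/min",np.percentile(w[:,0],[1,99]).round(4))
cv2.imwrite("pics/w9.png",im[100:300,100:480,::-1].repeat(2,0).repeat(2,1))
```

```text
[ 0.52721657 -0.25816809  0.27742894] [-1.16178956 -0.31268271  0.09231319] 39.85
[279. 228.] 783 [ 0.5634 -0.2578  0.113 ] [[0.5531, -0.2775, 0.102], [0.574, -0.239, 0.1194]]
[363. 234.] 709 [ 0.5724 -0.1738  0.1153] [[0.563, -0.189, 0.1001], [0.5819, -0.1548, 0.1212]]
[364. 407.] 446 [ 0.8101 -0.1613  0.094 ] [[0.7984, -0.1702, 0.0668], [0.8326, -0.1525, 0.1224]]
slope -77.86 z at .5275 0.2772 y mid by x [(np.float64(0.51), np.float64(-0.2565)), (np.float64(0.53), np.float64(-0.2565)), (np.float64(0.56), np.float64(-0.2577)), (np.float64(0.58), np.float64(-0.2565))] xmax/min [0.5016 0.5989]
slope -56.67 z at .5275 0.2009 y mid by x [(np.float64(0.51), np.float64(-0.1889)), (np.float64(0.53), np.float64(-0.1842))] xmax/min [0.4997 0.5867]
slope 24.85 z at .5275 0.1007 y mid by x [(np.float64(0.5), np.float64(-0.0751)), (np.float64(0.52), np.float64(-0.0759)), (np.float64(0.54), np.float64(-0.0768)), (np.float64(0.56), np.float64(-0.0773)), (np.float64(0.58), np.float64(-0.0778))] xmax/min [0.4908 0.5843]
```

View pics/w9.png

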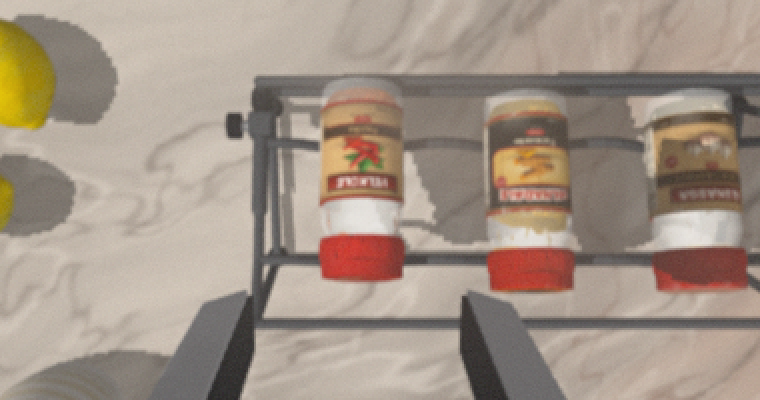

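The jar lies like its neighbours, laterally centred and about 6 mm further down the slope. Springback at release could have lifted its foot off the rail, so I check by regripping, measuring the travel to the firm stop, and releasing with a moderate press.

>>> servo_tool(
  series="-0.2 -1 0 4 0;-0.2 -2.2 0 8 0;-0.2 -2.2 0 12 0;-0.2 -2.2 0 16 0;-0.2 -2.2 0 19.5 0;-0.2 -2.2 0 21.5 0;-0.2 -2.2 0 21.9 0;-0.2 -2.2 0 21.9 0;0.6 -2.2 0 21.9 0;0.6 -2.2 0 21.9 0;0.6 -2.2 0 21.9 0;0.6 -2.2 0 21.9 0;0.6 -2.2 0 21.9 0",
)

```text
time: 40.98
tool_pos: [0.5494, -0.2582, 0.0559]
ee_rot: [-3.141, 0.003, 3.103]
wrist_force: [-0.4, 2.5, 5.0]
width: 0.0424
```

```bash
cat > f.py <<'E'
from h import *
F=[];X=[]
for k in range(5):
    snapshot("wrist"); o=robot.get_obs(); F.append(o["wrist_force"]); X.append(o["tool_pos"])
print(np.mean(F,0).round(2),np.mean(X,0).round(5),np.std(X,0).round(5),o["time"],o["width"])
E
python3 f.py
```

```text
[-0.97  2.65  5.99] [ 0.54939 -0.25822  0.05583] [1.e-05 2.e-05 2.e-05] 41.2333 0.04272945240487013
```

>>> servo_tool(
  series="0.6 0.09 0 0.04 0;0.6 0.09 0 0.04 0;0.6 0.09 0 0.04 0",
)

```text
time: 41.48
tool_pos: [0.5493, -0.2583, 0.0558]
ee_rot: [-3.141, 0.005, 3.103]
wrist_force: [0.7, 3.9, 5.9]
width: 0.0424
```

```bash
python3 f.py
```

```text
[0.88 2.65 6.32] [ 0.54929 -0.25825  0.05578] [1.e-05 1.e-05 1.e-05] 41.7333 0.04246257107815495
```

>>> servo_tool(
  series="0.6 0.09 0 0.04 0;0.6 0.18 0 0.08 0;0.6 0.18 0 0.08 0",
)

```text
time: 41.98
tool_pos: [0.5486, -0.2583, 0.0555]
ee_rot: [-3.14, 0.008, 3.103]
wrist_force: [3.7, 3.4, 6.3]
width: 0.0426
```

```bash
python3 f.py
```

```text
[2.8  2.93 6.43] [ 0.54865 -0.25832  0.05552] [1.e-05 2.e-05 1.e-05] 42.2333 0.04268022987994313
```

>>> servo_tool(
  series="0.6 0 0 -0.15 0;0.6 0 0 -0.3 0;0.6 0 0 -0.3 0",
)

```text
time: 42.48
tool_pos: [0.5481, -0.2584, 0.0566]
ee_rot: [-3.14, 0.006, 3.103]
wrist_force: [5.2, 0.8, -0.9]
width: 0.0423
```

```bash
python3 f.py
```

```text
[5.84 1.57 0.53] [ 0.54814 -0.25846  0.05644] [1.e-05 1.e-05 1.e-05] 42.7333 0.04251099188864839
```

>>> servo_tool(
  series="0.6 0.1 0 0.04 0;0.6 0.2 0 0.08 0;0.6 0.2 0 0.08 0",
)

```text
time: 42.98
tool_pos: [0.548, -0.2585, 0.0568]
ee_rot: [-3.14, 0.011, 3.103]
wrist_force: [9.0, 1.5, 1.7]
width: 0.0425
```

```bash
python3 f.py
```

```text
[8.78 1.37 1.26] [ 0.54804 -0.25849  0.05676] [1.e-05 1.e-05 1.e-05] 43.2333 0.04258703478287026
```

The travel from rest to the firm stop was about 1.5 mm, less than the 3 mm the bushes give, so the foot had been pressing on the rail already. I ease off, release and withdraw the same way.

>>> servo_tool(
  series="0.6 -0.1 0 -0.05 0;0.6 -0.2 0 -0.09 0;0.6 -0.3 0 -0.13 0;0.6 -0.3 0 -0.13 0;0.4 -0.3 0 -0.13 0;0 -0.3 0 -0.13 0;-0.2 -0.3 0 -0.13 0;-0.2 -0.3 0 -0.13 0;-0.2 -0.3 0 -0.13 0;-0.2 -0.3 0 -1 0;-0.2 -0.3 0 -3 0;-0.2 -0.3 0 -6 0;-0.2 -0.3 0 -10 0;-0.2 0.5 0 -14 0;-0.2 2 0 -18 0;-0.2 2 0 -21 0;-0.2 2 0 -22 0;-0.2 2 0 -22 0",
)

```text
time: 44.73
tool_pos: [0.5245, -0.258, 0.2795]
ee_rot: [-3.137, 0.007, 3.103]
wrist_force: [-0.3, 0.5, -0.1]
width: 0.0567
```

Run:
```python
from h import *
o=robot.get_obs(); K,T=cam("wrist",o); im,d=snapshot("wrist"); P=cloud(d,K,T)
print(o["tool_pos"],o["wrist_force"],o["time"],o["width"])
nb,L,S,C=cv2.connectedComponentsWithStats(red(im))
for i in range(1,nb):
    if S[i,4]>250: p=P[(L==i)]; print(C[i].round(),S[i,4],np.median(p,0).round(4),np.percentile(p,[2,98],0).round(4).tolist())
m=(abs(P[...,1]+.2575)<.006)&(P[...,2]>.07)&(P[...,2]<.14)&(P[...,0]>.485)&(P[...,0]<.57); q=P[m]
a,b=np.polyfit(q[:,0],q[:,2],1); print("ridge slope",np.degrees(np.arctan(a)),"z at .5275",a*.5275+b)
```

```text
[ 0.52452938 -0.25804787  0.27946859] [-0.27174163  0.47582824 -0.1098925 ] 44.7333 0.05667460055810464
[279. 230.] 789 [ 0.5638 -0.2583  0.1131] [[0.5535, -0.2778, 0.1018], [0.5744, -0.2387, 0.1193]]
[362. 236.] 701 [ 0.5726 -0.1739  0.1154] [[0.5632, -0.1889, 0.0996], [0.5824, -0.1543, 0.1214]]
[363. 407.] 438 [ 0.8098 -0.161   0.0939] [[0.7977, -0.1702, 0.0664], [0.8292, -0.1518, 0.1221]]
ridge slope 24.05134826733035 z at .5275 0.09954320202753436
```

```bash
python3 -c "
from bench import robot
print(robot.close_job())"
```

```text
the job is handed in; nothing more can be done
None
```

I laid the spice jar from the carton in the empty place of the rack, on both waved wires with its cap up the slope. I handed the job in at about 45 s.

**How it went**
- I took the jar by its cap and stood it upright on the worktop, then let go and took it again round the glass.
- The tool can only turn about its own axis. I tilted the jar in the grip by pushing its foot against the rack's back rail.
- The first two grips pivoted too near the cap, so I brought the jar upright, stood it down again and regripped lower. I then lowered it onto the wires.
- I slid it down to the front rail and felt a firm stop, with about 8–9 N at the wrist.

**Last checks**
- **Pose:** the jar's slope measured about 24° (25° wanted). It is centred across the place to about 1–2 mm, and lies about 6 mm further down the slope than the neighbouring jar.
- **Front rail:** on regripping, the jar moved only about 1.5 mm to the firm stop, inside the 3 mm the bushes give, so its foot was pressing. After the final release the cap was back in the same position within about 0.5 mm. I did not measure the rail force again after that.
- **Other things:** the neighbouring jar in view had not moved. I did not measure the other rack jar, the shaker or the mill again at the end.
- **Height:** the top line of the jar read about 3 mm lower than I had worked out. Depth error and the glass being about 1–2 mm narrower than 45 mm probably explain it, and it is within the 5 mm allowed.

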